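Engage the wing-knob hold-down on a wafer inspection chuck

ROBOT

A 6-joint arm with a two-finger parallel gripper is mounted at the origin on the work surface. World frame = base frame: x ahead of the robot, y to its left, z up, the work surface at z = 0. Lengths are in m, angles in degrees, forces in N, time in s.
With the tool pointing down it reaches from about 0.35 to 0.875 m from the base axis. Payload 4.2 kg.
Tool frame: the origin (TCP) lies on the centre line of the jaws, within the pads' length; the fingertips stand 19 mm ahead of it and the grasp point (between the pads) is the TCP; x points along the fingers, y is the direction in which the jaws open and shut, and the axes are right-handed (so a half turn about x gives the same grasp; the last joint's range is limited). The gripper opens to 87 mm and grips with 3 to 60 N. Pads are 19 mm wide; open, the fingers measure 117 mm over their backs; the gripper's body (75 mm by 190 mm) begins 51 mm behind the grasp point.
Start: joints at [85.004, 22.042, 0.453, 0, -68.411, -14.817], TCP at [0.212, 0.588, 0.242] pointing down, gripper open.
Joint ranges: [-179.83, 179.83], [-69.29, 118.12], [-61.27, 80.66], [-181.25, 117.63], [-171.15, -9.14], [-177.46, 177.46]. Speed limits (degrees/s): [159.86, 159.86, 180, 180, 180, 180].

INTERFACE

Orientations are given as a 3x3 rotation matrix whose columns are the frame's x, y, z axes.
In Python, from station import * gives the robot as it stands.
- The arm moves only by the shell command python3 -m creep 'ROWS'. ROWS is JSON, a list of rows, each a list of 5 numbers: the opening, from 0 (shut) to 1 (fully open), then the shift along the world's x, y, z in mm, then the turn about the world's z in rad. In form: [[jaw, x, y, z, turn], ...]. A call has exactly 8 rows; each row is the pose to reach, as a shift and turn from the pose measured when the call began; what a row does not reach only later rows make up. A row lasts 1/10 s, in which the tool goes at most 50 mm and 8.59 degrees, less where a joint would pass 70% of its speed; a pose out of reach is approached as far as the arm can. A call with a gripper value outside its range is refused whole. The fingers move at their own pace and stop on an object; the grip force is fixed at half the most. Time passes only in rows, so rows that repeat a pose let the fingers close, or fill a call up. It gives the time, the measured TCP pose, the force and the opening at its end, in the units of the state.
- sense(): the state, without advancing time (a new reading comes with each control period).
- capture(name): name is "scene" or "top"; returns a dict with "image" (420x560x3 uint8, blue, green, red), "z_map" (420x560 float32, m along the optical axis (not along the pixel's ray), 0 where there is no reading), "mtx" (3x3 intrinsics, pixels), "k1" (the pictures are not rectified: a ray, as slopes to the right and down, at radius r is drawn at 1 + k1 r^2 times it, then the intrinsics apply), "eye" and "attitude" of the camera in the world. Camera axes: x right, y up, looking along -z (the intrinsics and any distortion apply to the point x, -y, -z); pixel columns grow to the right and rows downward; lengths in m; the calibration is good to about 2 mm. A picture is of the moment at which its call begins.
- finish_job(): hands the job in, once; it reports no verdict.
Trained networks look in a picture, given as the dict that the camera call returned (one of the last four; its "shot" number tells which), for a name from the list of things; names that differ only in an ending like _2 or _b are one class to them, and where a whole thing is asked for, a point or a joint stands for the part that bears it (a point fixed in the world has none). Each returns a list of dicts, best first, with "confidence" (0 to 1); they miss things now and then, are a little off and sometimes report something else, mostly with a low value. They report only what shows in the picture. A call takes as long as a camera call.
- look_for(picture, thing): "box" ([left, top, right, bottom] in pixels, round what is visible of it).
- mark_of(picture, thing): "centre" ([column, row] in pixels: a listed point, or the origin of a listed thing).
The state is a dict: "time_s": time; "joints": joint angles; "joint_velocities": joint speeds; "effort": joint torques, N m; "tcp_pos": TCP position; "ee_rot": TCP orientation; "wrist_force": force on the tool from outside, world axes, zero at the start; "moment": the same for the moment, N m; "gripper_width": opening from 0.0 (shut) to 1.0 (fully open).
Only numpy, scipy, OpenCV 4.12 (cv2) and the standard library are available. Lean on these libraries where they do the work, as an engineer would, in place of code of your own. Each camera call takes 0.05 s, during which the arm holds its last target.

TASK

The wafer frame on the black turntable is held by two hold-downs; the one with the wing knob is still loose, its thread resting on top of the thread start. Turn the wing knob backwards (anticlockwise seen from above) until its collar clicks down over the thread start, then turn it forwards (clockwise) until the collar is fully home, and let go. Leave the round knob of the other hold-down as it is.

Things in the scene. Friction and masses are not known exactly. Their poses are not given: they have to be found in the camera images.
- wing_grip (a point): Loose hold-down's wing knob: upright aluminium bar 66 mm long, 14 thick, 41 tall on a 62 mm round steel cap. Point on the vertical turning axis, mid-bar, 25 mm above the cap, 15 below the bar's top, 75 above the turntable's black deck (deck 50 above the table). x along the bar, y across it, z up; turns with the knob, which never rises or sinks. May have swapped places with the round knob.
- wing_knob (a joint): Wing knob angle, rad, growing CLOCKWISE from above; 0 = thread start. Starts at 0.35 to 0.70, on top of the thread; turned forward from there it jams near 0.8. Backed past about -0.1 (be sure: -0.25) the collar clicks down; then it turns forward freely and the collar is fully home from 0.70 on. Stops at -0.6 and 1.2. Stiff (about 0.1 N m), stays where it is left.
- collar (a joint): How far the aluminium collar ring (62 mm across, 12 tall, under the wing knob's cap, turning with it) has come down, m: 0 on top of the thread (start), 0.009 after the click (drops by itself under a light spring, even while the knob is held), 0.013 fully home on the white wafer frame.
- round_rim (a point): Point on the rim, 68 mm above the deck, of the ROUND knurled aluminium knob (42 mm diameter, 35 tall) of the other hold-down, already home, about 200 mm from the wing knob. Not to be turned.

How it is judged (in metres and radians):
On the way:
1. the wing knob has been backed until its collar clicked down over the thread start (value of joint collar above 0.0075 m and value of joint wing_knob below 0.1 rad), for 0.05 s.
At the end, for the whole second after the job is handed in: The collar is down by more than 11.5 mm of its 13 mm, the wing knob stands at 0.6 rad or more past its thread start and is at rest, and the round knob's rim is within 8 mm of where it was (value of joint collar above 0.0115 m and value of joint wing_knob above 0.6 rad and velocity of joint wing_knob between -0.1 and 0.1 rad/s and distance of round_rim from where it was at the start of the episode below 0.008 m); the robot touches nothing.
It fails at once if the round knob was turned (its rim moved more than 8 mm) (distance of round_rim from where it was at the start of the episode above 0.008 m).
It also fails if it takes over 35 s, if anything falls off the work surface, if the arm or the gripper's body presses on something with over 40 N, if the wrist force passes 120 N, or if a joint passes its speed limit or range.

## Working session

There is one attempt and no reset: what is moved stays moved. The work goes in short steps, Python scripts to look and compute and a shell command to move; the robot and the scene stay as the last step left them, time stands still between calls to the robot, and variables do not carry over. Pictures are saved under pics/ and viewed, and the job is handed in when it is done.

```bash
mkdir -p pics; ls; cat > h.py <<'E'
from station import *
import numpy as np, cv2
def ray(p,u,v):
    K=p["mtx"]; d=np.array([(u-K[0][2])/K[0][0],(v-K[1][2])/K[1][1]]); s=d.copy()
    for _ in range(20): s=d/(1+p["k1"]*(s@s))
    return np.array([s[0],-s[1],-1.])
def atz(p,u,v,z):
    r=np.array(p["attitude"])@ray(p,u,v); e=np.array(p["eye"]); return e+r*(z-e[2])/r[2]
def atd(p,u,v):
    return np.array(p["eye"])+np.array(p["attitude"])@ray(p,u,v)*p["z_map"][int(v),int(u)]
E
python3 - <<'E'
from h import *
for n in ("scene","top"):
    p=capture(n); cv2.imwrite(f"pics/{n}0.png",p["image"]); print(n,p["eye"],p["k1"])
    for t in ("wing_grip","wing_knob","round_rim","collar"):
        print(t,look_for(p,t)[:2],mark_of(p,t)[:2])
    m=mark_of(p,"wing_grip")
    if m: print(atz(p,*m[0]["centre"],0.125))
s=sense(); print(s["time_s"],s["tcp_pos"],s["ee_rot"])
E
```

```text
pics
scene [0.90301073 0.0646348  0.6879195 ] -0.1387511792502847
wing_grip [{'box': [122.6, 155.1, 167.5, 213.8], 'confidence': 0.64}] [{'centre': [138.7, 176.1], 'confidence': 0.64}]Traceback (most recent call last):
  File "<stdin>", line 5, in <module>
ValueError: it knows: round_rim, wing_grip
```

```bash
python3 - <<'E'
from h import *
for n in ("scene","top"):
    p=capture(n); cv2.imwrite(f"pics/{n}1.png",p["image"]); print(n,p["eye"],p["k1"])
    for t in ("wing_grip","round_rim"):
        m=mark_of(p,t);print(t,look_for(p,t)[:2],m[:2])
        if m: print(atz(p,*m[0]["centre"],0.125 if t[0]=='w' else .118))
    np.savez(f"{n}1.npz",z=p["z_map"])
s=sense(); print(s["time_s"],s["tcp_pos"],s["ee_rot"],s["joints"])
E
```

```text
scene [0.90301073 0.0646348  0.6879195 ] -0.1387511792502847
wing_grip [{'box': [122.8, 157.1, 167.4, 212.1], 'confidence': 0.8}] [{'centre': [137.5, 175.8], 'confidence': 0.9}]
[ 0.58763618 -0.22871879  0.125     ]
round_rim [{'box': [245.7, 130.6, 287.8, 165.6], 'confidence': 0.63}] [{'centre': [275.6, 154.1], 'confidence': 0.71}]
[ 0.49246045 -0.04475425  0.118     ]
top [0.43934201 0.00566149 0.87092662] -0.18786727005528206
wing_grip [{'box': [399.3, 172.0, 441.4, 222.7], 'confidence': 0.98}] [{'centre': [427.1, 197.7], 'confidence': 0.68}]
[ 0.589834   -0.22698995  0.125     ]
round_rim [{'box': [302.3, 254.0, 341.1, 297.8], 'confidence': 0.89}] [{'centre': [312.8, 264.5], 'confidence': 0.62}]
[ 0.49351519 -0.04893354  0.118     ]
0.7 [0.21180224 0.58799428 0.24160277] [[-1.18433562e-05 -3.38937946e-01 -9.40808731e-01]
 [ 8.35602477e-05 -9.40808728e-01  3.38937944e-01]
 [-9.99999996e-01 -7.46000479e-05  3.94640716e-05]] [ 8.50042982e+01  2.20373881e+01  4.54158039e-01 -1.17535656e-03
 -6.84120595e+01 -1.48160470e+01]
```

View pics/scene1.png

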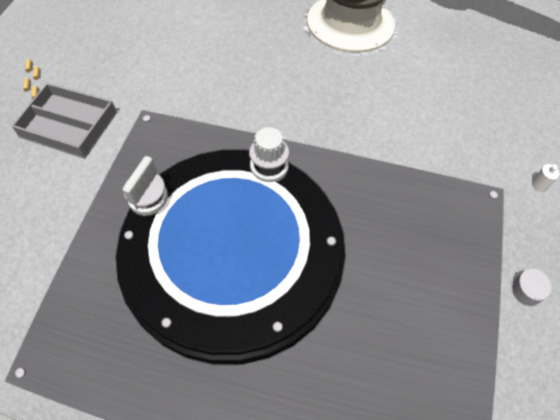

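View pics/top1.png

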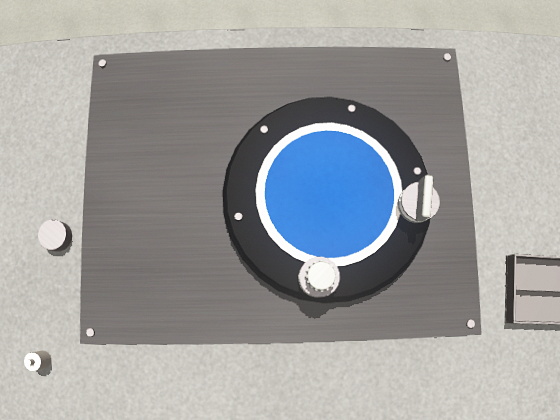

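The top view shows the wing bar at about (428,196), nearly vertical in the image, on a cap at (419,202). The round knob is at (320,275). Next I measure the bar's axis and direction from depth.

```bash
python3 - <<'E'
from h import *
for n,b in (("top",(395,165,450,230)),("scene",(115,145,175,220))):
    p=capture(n); P=[]
    for v in range(b[1],b[3]):
        for u in range(b[0],b[2]):
            if p["z_map"][v,u]>0: P.append([*atd(p,u,v)])
    P=np.array(P)
    for lo,hi in ((.134,.146),(.112,.132),(.094,.106)):
        T=P[(P[:,2]>lo)&(P[:,2]<hi)]
        if len(T)<5: print(n,lo,len(T));continue
        r=cv2.minAreaRect(T[:,:2].astype(np.float32)*1000); l=cv2.fitLine((T[:,:2]*1000).astype(np.float32),cv2.DIST_L2,0,.01,.01).ravel()
        print(n,lo,len(T),np.median(T,axis=0).round(4),r,l.round(3),np.degrees(np.arctan2(l[1],l[0])).round(1))
    im=p["image"][b[1]:b[3],b[0]:b[2]]; cv2.imwrite(f"pics/{n}_z2.png",cv2.resize(im,None,fx=8,fy=8,interpolation=cv2.INTER_CUBIC))
E
```

```text
top 0.134 386 [ 0.5897 -0.2224  0.1387] ((590.3346557617188, -223.3215789794922), (15.274886131286621, 64.90475463867188), 81.59294891357422) [ 9.90000e-01 -1.42000e-01  5.89800e+02 -2.22561e+02] -8.1
top 0.112 145 [ 0.5824 -0.2165  0.1218] ((589.12890625, -217.1985626220703), (63.36003112792969, 11.201858520507812), 2.7197773456573486) [ 9.97000e-01 -7.70000e-02  5.85054e+02 -2.16808e+02] -4.4
top 0.094 687 [ 0.5909 -0.2129  0.0992] ((588.7255859375, -222.80029296875), (62.34172058105469, 59.945228576660156), 63.8584098815918) [ 1.28000e-01  9.92000e-01  5.90878e+02 -2.18649e+02] 82.6
scene 0.134 412 [ 0.5953 -0.2221  0.1401] ((592.1939697265625, -223.45648193359375), (14.899213790893555, 65.55783081054688), 82.86151123046875) [ 9.90000e-01 -1.44000e-01  5.94419e+02 -2.22427e+02] -8.3
scene 0.112 317 [ 0.5982 -0.218   0.122 ] ((594.0389404296875, -217.74282836914062), (14.184810638427734, 66.08283233642578), 72.61112213134766) [ 9.85000e-01 -1.71000e-01  5.97476e+02 -2.18747e+02] -9.8
scene 0.094 532 [ 0.596  -0.2094  0.1006] ((596.8766479492188, -220.9169158935547), (53.45310592651367, 60.7506217956543), 25.528650283813477) [ 9.70000e-01 -2.41000e-01  5.95834e+02 -2.09531e+02] -14.0
```

View pics/top_z2.png

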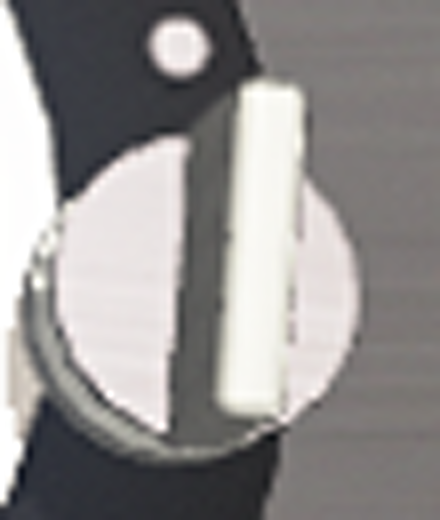

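Both cameras agree: the axis is at about (0.591, -0.223) and the bar direction is about -8°. I'll turn the tool by about -168° on the way, which keeps joint 6 well inside its range.

```bash
python3 -m creep '[[1,20,-43,0,-0.146],[1,40,-86,0,-0.292],[1,60,-129,0,-0.438],[1,80,-172,0,-0.584],[1,100,-215,0,-0.73],[1,120,-258,0,-0.876],[1,140,-301,0,-1.022],[1,160,-344,0,-1.168]]'; python3 -c "
from h import *
s=sense();print(s['joints'],s['ee_rot'])"
```

```text
time_s: 1.6
tcp_pos: [0.3722, 0.2423, 0.242]
ee_rot: [[0.001, -0.999, -0.052], [0.001, -0.052, 0.999], [-1.0, -0.001, 0.001]]
wrist_force: [0.5, 0.9, 0.1]
gripper_width: 0.996
[ 5.41528902e+01  4.03835145e+00 -2.34433568e+01  1.11032358e-02
 -6.24486779e+01 -5.11963969e+01] [[ 8.50800015e-04 -9.98663985e-01 -5.16674146e-02]
 [ 8.84238876e-04 -5.16666618e-02  9.98663995e-01]
 [-9.99999247e-01 -8.95349678e-04  8.39099523e-04]]
```

```bash
python3 -m creep '[[1,20,-43,0,-0.147],[1,40,-86,0,-0.294],[1,60,-129,0,-0.441],[1,80,-172,0,-0.588],[1,100,-215,0,-0.735],[1,120,-258,0,-0.882],[1,140,-301,0,-1.029],[1,160,-344,0,-1.176]]'; python3 -c "
from h import *
s=sense();print(s['joints'],s['ee_rot'])"
```

```text
time_s: 2.4
tcp_pos: [0.5328, -0.1038, 0.2423]
ee_rot: [[0.002, -0.426, 0.905], [-0.0, 0.905, 0.426], [-1.0, -0.001, 0.002]]
wrist_force: [0.9, 1.4, 0.7]
gripper_width: 1.005
[ 6.11879378e+00  1.39590513e+01 -1.11724134e+01  4.05358287e-02
 -6.47626210e+01 -7.09057499e+01] [[ 1.90633026e-03 -4.26256476e-01  9.04600344e-01]
 [-4.39259943e-04  9.04601543e-01  4.26257967e-01]
 [-9.99998086e-01 -1.20994316e-03  1.53723190e-03]]
```

```bash
python3 -m creep '[[1,19,-40,0,-0.145],[1,38,-80,0,-0.29],[1,58,-119,0,-0.435],[1,58,-119,-20,-0.58],[1,58,-119,-40,-0.58],[1,58,-119,-50,-0.58],[1,58,-119,-50,-0.58],[1,58,-119,-50,-0.58]]'; python3 - <<'E'
from h import *
s=sense();print(s['joints'],s['tcp_pos'],s['ee_rot'])
for n in("scene","top"):
    p=capture(n);cv2.imwrite(f"pics/{n}3.png",p["image"])
    b=(300,120,500,270) if n=="top" else (60,80,260,230)
    cv2.imwrite(f"pics/{n}3z.png",cv2.resize(p["image"][b[1]:b[3],b[0]:b[2]],None,fx=4,fy=4,interpolation=cv2.INTER_CUBIC))
E
```

```text
time_s: 3.2
tcp_pos: [0.5913, -0.2227, 0.1932]
ee_rot: [[0.002, 0.138, 0.99], [-0.002, 0.99, -0.138], [-1.0, -0.002, 0.003]]
wrist_force: [0.6, -0.1, 1.1]
gripper_width: 1.002
[ -5.93548481  24.64044161  -2.69623183   0.12278335 -62.5106381
 -92.06803645] [ 0.59128044 -0.22268338  0.19320686] [[ 0.00245497  0.13825909  0.99039305]
 [-0.0021665   0.99039445 -0.13825392]
 [-0.99999464 -0.00180628  0.00273093]]
```

View pics/scene3z.png

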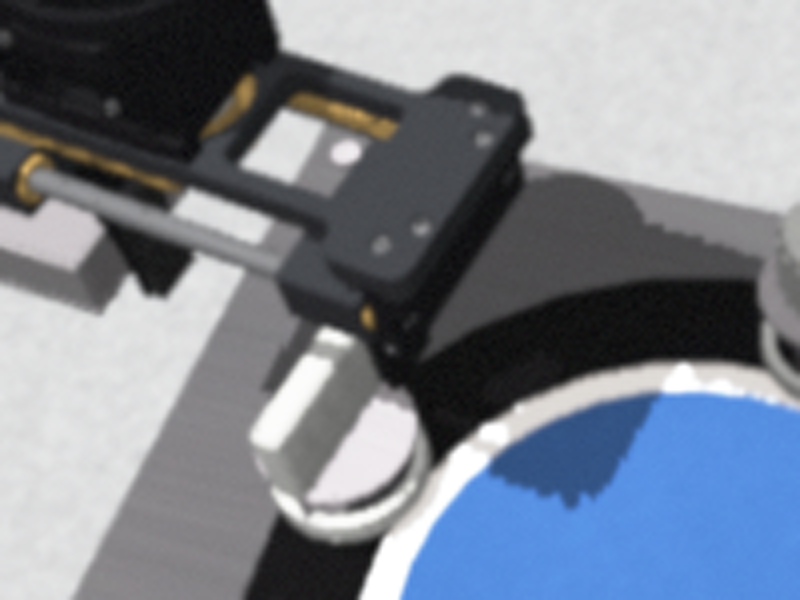

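View pics/top3z.png

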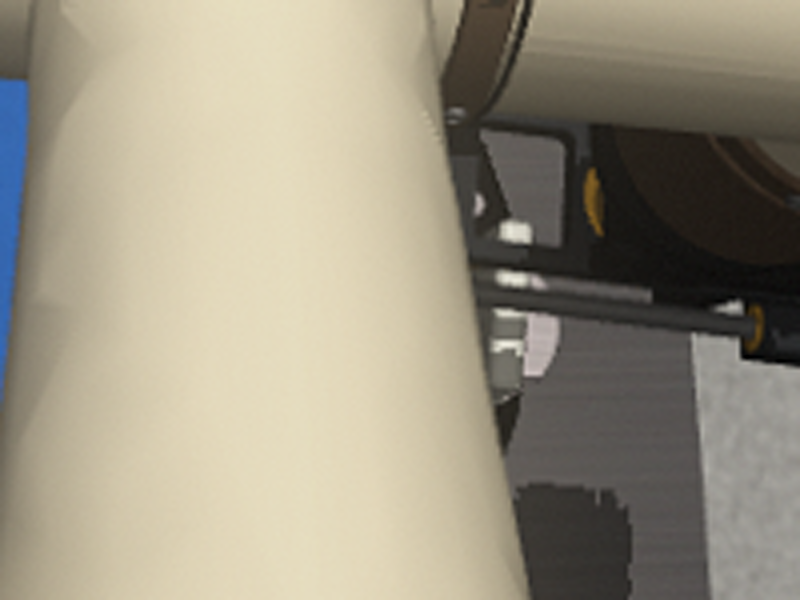

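The scene view shows the bar (zoomed at about (320,400)) between the open fingers, lined up with them. The fingers are still above it, so I can descend.

```bash
python3 -m creep '[[1,-1,0,-20,0],[1,-1,0,-40,0],[1,-1,0,-55,0],[1,-1,0,-65,0],[1,-1,0,-65,0],[0.5,-1,0,-65,0],[0,-1,0,-65,0],[0,-1,0,-65,0]]'; python3 -m creep '[[0,0,0,0,0],[0,0,0,0,0],[0,0,0,0,0],[0,0,0,0,0],[0,0,0,0,0],[0,0,0,0,0],[0,0,0,0,0],[0,0,0,0,0]]'
```

```text
time_s: 4.1
tcp_pos: [0.5912, -0.2227, 0.1299]
ee_rot: [[0.006, 0.138, 0.99], [-0.002, 0.99, -0.138], [-1.0, -0.002, 0.006]]
wrist_force: [0.2, -0.4, -0.2]
gripper_width: 0.807
time_s: 4.9
tcp_pos: [0.5909, -0.2239, 0.1299]
ee_rot: [[0.005, 0.138, 0.99], [-0.004, 0.99, -0.138], [-1.0, -0.003, 0.006]]
wrist_force: [-0.5, -4.3, -1.3]
gripper_width: 0.157
```

The bar is gripped at 13.7 mm. Now I back it off anticlockwise.

```bash
python3 -m creep '[[0,0,1,0,0.12],[0,0,1,0,0.24],[0,0,1,0,0.36],[0,0,1,0,0.48],[0,0,1,0,0.6],[0,0,1,0,0.72],[0,0,1,0,0.8],[0,0,1,0,0.87]]';python3 -m creep '[[0,0,0,0,0],[0,0,0,0,0],[0,0,0,0,0],[0,0,0,0,0],[0,0,0,0,0],[0,0,0,0,0],[0,0,0,0,0],[0,0,0,0,0]]'; python3 - <<'E'
from h import *
s=sense();print(s['joints'],s['moment'],s['wrist_force'],np.degrees(np.arctan2(s['ee_rot'][1][1],s['ee_rot'][0][1])))
for n in("scene","top"):
    p=capture(n)
    b=(300,120,500,270) if n=="top" else (100,140,180,225)
    cv2.imwrite(f"pics/{n}4z.png",cv2.resize(p["image"][b[1]:b[3],b[0]:b[2]],None,fx=4 if n=="top" else 7,fy=4 if n=="top" else 7,interpolation=cv2.INTER_CUBIC))
E
```

```text
time_s: 5.7
tcp_pos: [0.5907, -0.2232, 0.1299]
ee_rot: [[0.006, -0.669, 0.743], [0.001, 0.743, 0.669], [-1.0, -0.003, 0.005]]
wrist_force: [0.2, -2.3, 0.8]
gripper_width: 0.165
time_s: 6.5
tcp_pos: [0.5907, -0.2232, 0.1299]
ee_rot: [[0.006, -0.669, 0.743], [0.001, 0.743, 0.669], [-1.0, -0.003, 0.005]]
wrist_force: [-0.4, -0.9, 0.4]
gripper_width: 0.159
[ -6.09871014  27.89503822  -7.15071104  -0.14417533 -54.62254425
 -41.79736788] [-0.01230431 -0.03276079  0.08233931] [-0.41536263 -0.88380764  0.35728343] 132.02033588211427
```

View pics/scene4z.png

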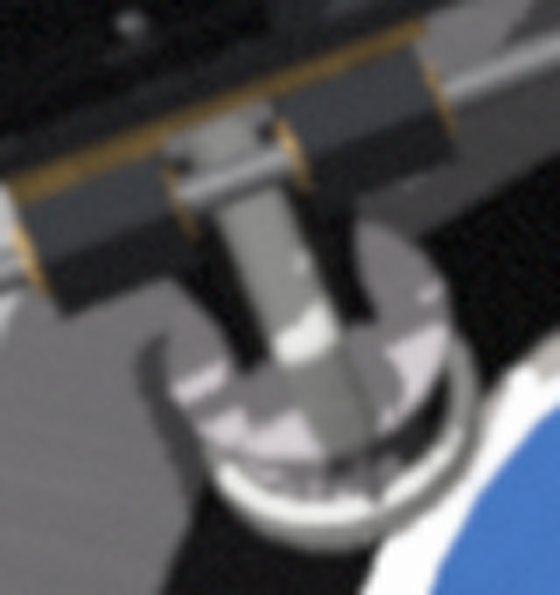

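```bash
python3 - <<'E'
import cv2
i=cv2.imread("pics/scene1.png")[140:225,100:180]; cv2.imwrite("pics/scene1z.png",cv2.resize(i,None,fx=7,fy=7,interpolation=cv2.INTER_CUBIC))
E
```

```text
(no output)
```

View pics/scene1z.png

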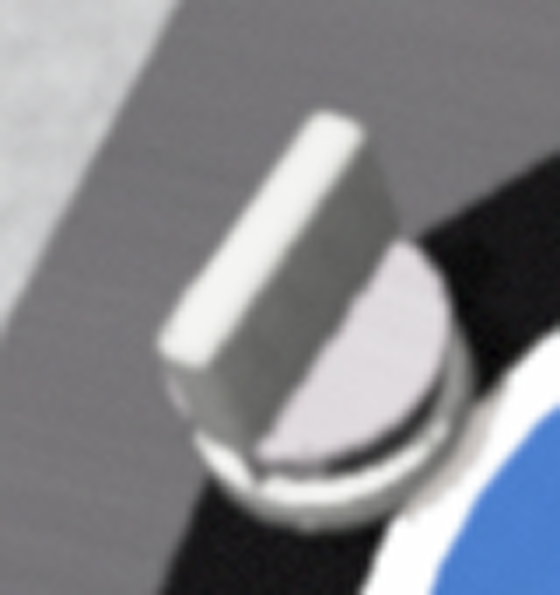

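The collar has visibly dropped: the cap–collar gap has opened up and its bottom edge moved from row 525 to 545 in the zoom. Now I turn forwards by 0.87 + 0.40 rad.

```bash
python3 -m creep '[[0,0,0,0,-0.12],[0,0,0,0,-0.24],[0,0,0,0,-0.36],[0,0,0,0,-0.48],[0,0,0,0,-0.6],[0,0,0,0,-0.72],[0,0,0,0,-0.82],[0,0,0,0,-0.87]]'
python3 -m creep '[[0,0,0,0,-0.08],[0,0,0,0,-0.16],[0,0,0,0,-0.24],[0,0,0,0,-0.32],[0,0,0,0,-0.4],[0,0,0,0,-0.4],[0,0,0,0,-0.4],[0,0,0,0,-0.4]]'; python3 - <<'E'
from h import *
s=sense();print(s['joints'],s['moment'],s['wrist_force'],np.degrees(np.arctan2(s['ee_rot'][1][1],s['ee_rot'][0][1])))
for n in("scene",):
    p=capture(n)
    b=(100,140,180,225)
    cv2.imwrite(f"pics/{n}5z.png",cv2.resize(p["image"][b[1]:b[3],b[0]:b[2]],None,fx=7,fy=7,interpolation=cv2.INTER_CUBIC))
E
```

```text
time_s: 7.4
tcp_pos: [0.5909, -0.2239, 0.1298]
ee_rot: [[0.006, 0.139, 0.99], [-0.004, 0.99, -0.139], [-1.0, -0.004, 0.006]]
wrist_force: [1.2, -3.0, -0.2]
gripper_width: 0.159
time_s: 8.2
tcp_pos: [0.5908, -0.2242, 0.1299]
ee_rot: [[0.003, 0.513, 0.858], [-0.007, 0.858, -0.513], [-1.0, -0.004, 0.006]]
wrist_force: [-1.0, -3.0, -1.6]
gripper_width: 0.159
[  -5.96752835   27.92709069   -7.3147319     0.43877444  -54.52387282
 -115.15820082] [-0.77104465 -0.09862209 -0.03498382] [-0.99676339 -3.02138091 -1.57535305] 59.12747537459473
```

View pics/scene5z.png

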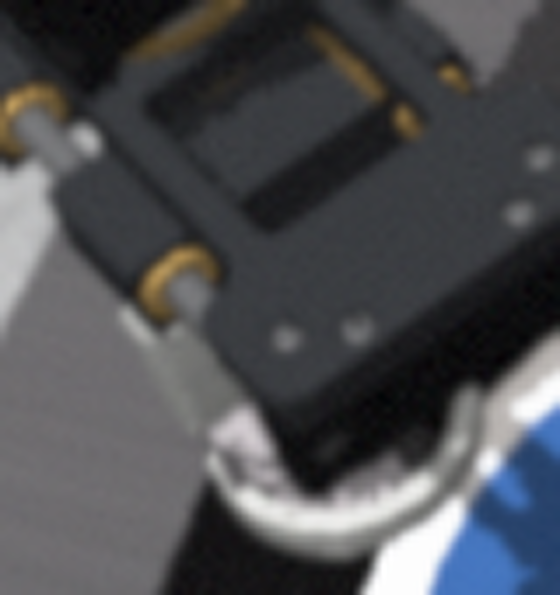

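The collar edge is now at about row 555, lower again, and there was no jamming torque. I'll release and retreat.

```bash
python3 -m creep '[[0.4,0,0,0,0],[1,0,0,0,0],[1,0,0,0,0],[1,0,0,0,0],[1,0,0,0,0],[1,0,0,0,0],[1,0,0,0,0],[1,0,0,0,0]]'
python3 -m creep '[[1,0,0,15,0],[1,0,0,35,0],[1,0,0,60,0],[1,0,0,90,0],[1,0,0,120,0],[1,-10,40,130,0],[1,-20,80,130,0],[1,-30,120,130,0]]'
python3 -m creep '[[1,-10,40,0,0],[1,-20,80,0,0],[1,-30,120,0,0],[1,-40,160,0,0],[1,-40,200,0,0],[1,-40,240,0,0],[1,-40,240,0,0],[1,-40,240,0,0]]'
python3 - <<'E'
from h import *
for n,b in (("top",(395,165,450,230)),("scene",(100,140,180,225))):
    p=capture(n); P=[]
    cv2.imwrite(f"pics/{n}6.png",p["image"])
    cv2.imwrite(f"pics/{n}6z.png",cv2.resize(p["image"][b[1]:b[3],b[0]:b[2]],None,fx=7,fy=7,interpolation=cv2.INTER_CUBIC))
    P=np.array([atd(p,u,v) for v in range(b[1],b[3]) for u in range(b[0],b[2]) if p["z_map"][v,u]>0])
    T=P[(P[:,2]>.134)&(P[:,2]<.146)]
    if len(T)>9:
        l=cv2.fitLine((T[:,:2]*1000).astype(np.float32),cv2.DIST_L2,0,.01,.01).ravel(); print(n,l,np.degrees(np.arctan2(l[1],l[0])))
    m=mark_of(p,"round_rim"); print(m[:1], m and atz(p,*m[0]["centre"],.118))
E
```

```text
time_s: 9.05
tcp_pos: [0.5908, -0.2242, 0.1299]
ee_rot: [[0.003, 0.513, 0.858], [-0.007, 0.858, -0.513], [-1.0, -0.004, 0.006]]
wrist_force: [1.0, 0.7, 0.1]
gripper_width: 0.799
time_s: 9.85
tcp_pos: [0.5605, -0.1032, 0.2604]
ee_rot: [[0.005, 0.514, 0.858], [-0.006, 0.858, -0.514], [-1.0, -0.003, 0.007]]
wrist_force: [0.9, 0.2, -0.8]
gripper_width: 0.999
time_s: 10.65
tcp_pos: [0.5202, 0.1376, 0.2603]
ee_rot: [[0.004, 0.513, 0.859], [-0.007, 0.859, -0.513], [-1.0, -0.003, 0.007]]
wrist_force: [-0.3, -0.5, 0.9]
gripper_width: 1.004
top [ 8.5227531e-01 -5.2309346e-01  5.8999048e+02 -2.2258080e+02] -31.539982
[{'centre': [316.5, 263.0], 'confidence': 0.62}] [ 0.49560716 -0.05450322  0.118     ]
scene [ 8.5879087e-01 -5.1232630e-01  5.9340601e+02 -2.2272144e+02] -30.818909
[{'centre': [272.5, 154.5], 'confidence': 0.56}] [ 0.49441659 -0.04907578  0.118     ]
```

View pics/scene6z.png

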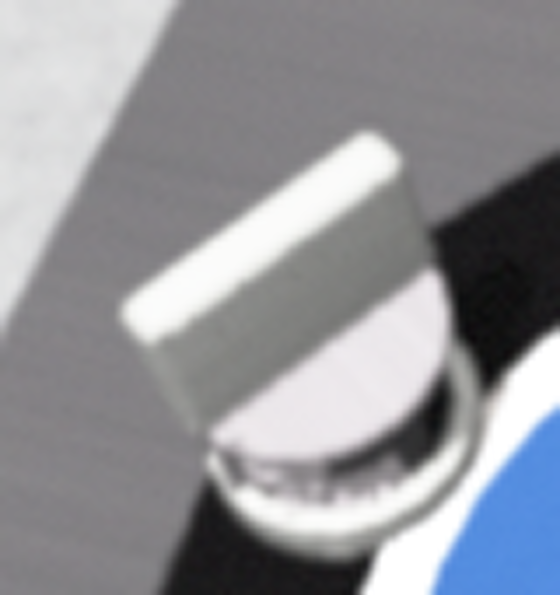

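View pics/scene6.png

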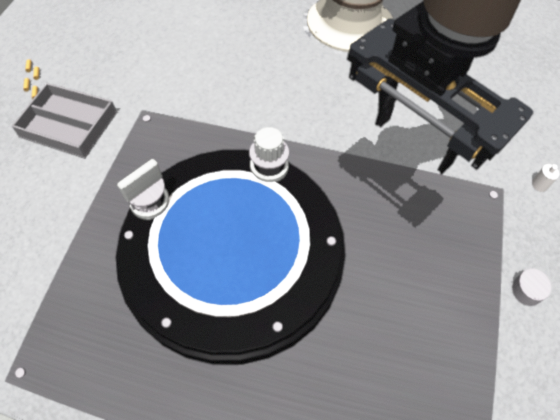

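The bar stands 23° (0.40 rad) forward of where it started. The collar edge has dropped 30 zoom pixels, against 20 after the 9 mm click, which matches the full 13 mm. The round knob looks unchanged and the arm is clear, so I'll hand in.

```bash
python3 -c "
from station import *
print(finish_job())"
```

```text
the job is handed in; nothing more can be done
None
```

I backed the wing knob 0.87 rad anticlockwise until its collar dropped. I then turned it 1.27 rad clockwise, let go, moved the arm clear and handed the job in at about 10.8 s. No verdict was reported.

**Wing knob:** both cameras put the bar at about -31°, against -8° at the start, a net 0.40 rad forward. With the start given as 0.35 to 0.70, that puts the knob at 0.75 or more. It did not jam on the way.

**Collar:** I judged this from pictures only. Its lower edge fell 20 zoomed pixels at the click and 30 by the end, about the 9 mm to 13 mm ratio expected.

**Round knob:** the arm never went near it and it looks unchanged. The network's rim marks before and after disagree by about 4.5 mm (scene) and 6 mm (top). The two cameras already differed by about 4 mm before I touched anything, so I put this down to detector scatter. It does mean that check is not a precise one.

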